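Switch on the microscope station in order

TASK

Switch on the microscope station: with a fingertip, gently press down the red button, then the yellow one, then the blue one, each right down so that it stays on. Leave the green and white buttons up; do not pick up, tip or shift any of the switches, press hard on them, or disturb anything else on the bench.

Things in the scene. Friction and masses are not known exactly. Their poses are not given: they have to be found in the camera images.
- red (a joint): how far the red button is pushed down, in m: 0 up, 0.010 at its bottom stop; on from 0.006. It slides straight down against steady friction of about 3 N, with no spring-back: it stays where it is left. At the stop the force climbs quickly, by about 10 N per mm, so go slowly near it; a switch is spoilt by more than 25 N
- red_top (a point): centre of the flat top of the red round button (34 mm across), moving with it. It stands 14 mm proud of its box, 46 mm above the table, when up, and 36 mm when fully down
- red_box: loose grey plastic desk switch (mains supply), 60 x 60 mm and 32 mm high, about 0.28 to 0.5 kg, with the red button in the middle of its top; origin at the centre of its underside, z up, x and y along its sides. The five switches stand singly, in no fixed order
- yellow (a joint): how far the yellow button is pushed down, in m: 0 up, 0.010 at its bottom stop; on from 0.006. It slides straight down against steady friction of about 3 N, with no spring-back: it stays where it is left. At the stop the force climbs quickly, by about 10 N per mm, so go slowly near it; a switch is spoilt by more than 25 N
- yellow_top (a point): centre of the flat top of the yellow round button (34 mm across), moving with it. It stands 14 mm proud of its box, 46 mm above the table, when up, and 36 mm when fully down
- yellow_box: loose grey plastic desk switch (lamp), 60 x 60 mm and 32 mm high, about 0.28 to 0.5 kg, with the yellow button in the middle of its top; origin at the centre of its underside, z up, x and y along its sides. The five switches stand singly, in no fixed order
- blue (a joint): how far the blue button is pushed down, in m: 0 up, 0.010 at its bottom stop; on from 0.006. It slides straight down against steady friction of about 3 N, with no spring-back: it stays where it is left. At the stop the force climbs quickly, by about 10 N per mm, so go slowly near it; a switch is spoilt by more than 25 N
- blue_top (a point): centre of the flat top of the blue round button (34 mm across), moving with it. It stands 14 mm proud of its box, 46 mm above the table, when up, and 36 mm when fully down
- blue_box: loose grey plastic desk switch (camera), 60 x 60 mm and 32 mm high, about 0.28 to 0.5 kg, with the blue button in the middle of its top; origin at the centre of its underside, z up, x and y along its sides. The five switches stand singly, in no fixed order
- green (a joint): how far the green button is pushed down, in m: 0 up, 0.010 at its bottom stop; on from 0.006. It slides straight down against steady friction of about 3 N, with no spring-back: it stays where it is left. At the stop the force climbs quickly, by about 10 N per mm, so go slowly near it; a switch is spoilt by more than 25 N
- green_top (a point): centre of the flat top of the green round button (34 mm across), moving with it. It stands 14 mm proud of its box, 46 mm above the table, when up, and 36 mm when fully down
- green_box: loose grey plastic desk switch (stage heater, not wanted today), 60 x 60 mm and 32 mm high, about 0.28 to 0.5 kg, with the green button in the middle of its top; origin at the centre of its underside, z up, x and y along its sides. The five switches stand singly, in no fixed order
- white (a joint): how far the white button is pushed down, in m: 0 up, 0.010 at its bottom stop; on from 0.006. It slides straight down against steady friction of about 3 N, with no spring-back: it stays where it is left. At the stop the force climbs quickly, by about 10 N per mm, so go slowly near it; a switch is spoilt by more than 25 N
- white_top (a point): centre of the flat top of the white round button (34 mm across), moving with it. It stands 14 mm proud of its box, 46 mm above the table, when up, and 36 mm when fully down
- white_box: loose grey plastic desk switch (fan, not wanted today), 60 x 60 mm and 32 mm high, about 0.28 to 0.5 kg, with the white button in the middle of its top; origin at the centre of its underside, z up, x and y along its sides. The five switches stand singly, in no fixed order
- jar: loose amber specimen jar with white lid, 44 mm across, 60 mm tall; origin at the centre of its underside
- tweezers: loose steel tweezers lying flat, about 117 mm along x, 20 mm wide, 10 mm high; origin under the middle
- petri: loose covered glass dish, 94 mm across, 17 mm high, on the right of the switches; well beyond it on the right (y below -0.45) stands a fixed microscope 390 mm tall; origin at the centre of its underside
- slidebox: loose slide box, blue with green lid, 92 x 102 mm, 34 mm high, on the left of the switches; well beyond it on the left (y above 0.5) stands a fixed open laptop, its screen about 215 mm tall at the far left; origin at the centre of its underside
- beaker: loose empty glass beaker, 56 mm across, 70 mm tall; origin at the centre of its underside
Mind the look-alikes: they are no part of the job. Leave any brown look-alike of the blue_box alone.

How it is judged:
By the outcome, as a careful person would: the job done as asked, in the order asked, and still so for the second after the job is handed in, with the robot touching nothing.
It also fails if it takes over 48 s, if anything falls off the work surface, if the arm or the gripper's body presses on something with over 40 N, if the wrist force passes 120 N, or if a joint passes its speed limit or range.

ROBOT

A 6-joint arm with a two-finger parallel gripper is mounted at the origin on the work surface. World frame = base frame: x ahead of the robot, y to its left, z up, the work surface at z = 0. Lengths are in mm, angles in rad, forces in N, time in s.
With the tool pointing down it reaches from about 325 to 750 mm from the base axis. Payload 7.6 kg.
Tool frame: the origin (TCP) lies at the very end of the fingers, on their centre line; the grasp point (between the pads) lies 19 mm behind it; z points along the fingers, y is the line along which they close (so a half turn about z gives the same grasp; the last joint's range is limited). The gripper opens to 85 mm and grips with 20 to 120 N. Pads are 22 mm wide; open, the fingers measure 114 mm over their backs; the gripper's body (76 mm by 85 mm) begins 54 mm behind the grasp point. The pads swing forward as they close: fully open they stand 13 mm farther back than shut.
Start: joints at [-1.253, 0.052, 1.401, -0, 1.689, -0.07], TCP at [198.556, -486.028, 208.323] pointing down, gripper open.
Joint ranges: [-2.9, 2.9], [-0.91, 2.17], [0.12, 2.37], [-1.06, 4.2], [0.26, 2.73], [-2.93, 2.93]. Speed limits (rad/s): [2.57, 2.57, 3.01, 3.14, 3.14, 3.14].

INTERFACE

Orientations are given as a unit quaternion [x, y, z, w].
In Python, from workcell import get_obs, get_image, calibration, close_job, cut_out, tip_of gives the robot as it stands. The module is installed in compiled form; this text tells all that it offers.
- The arm moves only by the tool send_rows, never from a script. Its argument "motion" is a list that holds one entry, the list of rows, each a list of 7 numbers: the shift along the world's x, y, z in units of 40 mm (1.0 is 40 mm), then the turn, a rotation vector about the world's x, y, z in units of 5 degrees (1.0 is 5 degrees), then the opening, from 0 (shut) to 1 (fully open). A call has 1 to 20 rows; each row is the pose to reach, as a shift and turn from the pose commanded when the call began; what a row does not reach only later rows make up. A row lasts 1/12 s, in which the tool goes at most 41.7 mm and 7.16 degrees, less where a joint would pass 70% of its speed; a pose out of reach is approached as far as the arm can. A call with a gripper value outside its range is refused whole. The fingers move at their own pace and stop on an object; the grip force is fixed at half the most. Time passes only in rows, so rows that repeat a pose let the fingers close. It gives the time, the measured TCP pose, the force, the opening and the grip force at its end, in the units of the state.
- get_obs(): the state, without advancing time (a new reading comes with each control period).
- get_image(name): name is "scene" or "side" or "wrist"; returns the picture (384x512x3 uint8, blue, green, red); there is no depth.
- calibration(name): a dict with "mtx" (3x3 intrinsics, pixels), "k1" (the pictures are not rectified: a ray, as slopes to the right and down, at radius r is drawn at 1 + k1 r^2 times it, then the intrinsics apply), "world_to_cam" (4x4, takes a point from world to camera coordinates). Camera axes: x right, y down, z forward; pixel columns grow to the right and rows downward; lengths in mm; the calibration is good to about 2 mm. A picture is of the moment at which its call begins: read the wrist's pose just before it. calibration takes no time and is no camera call; for the wrist camera it gives the pose at the moment of the call.
- close_job(): hands the job in; it is judged then, once.
Trained networks look in the newest picture that a camera, given by its name, has taken for a name from the list of things; names that differ only in an ending like _2 or _b are one class to them, and where a whole thing is asked for, a point or a joint stands for the part that bears it (a point fixed in the world has none). Each returns a list of dicts, best first, with "score" (0 to 1); they miss things now and then, are a little off and sometimes report something else, mostly with a low value. They report only what shows in the picture. A call takes as long as a camera call. They do not tell look-alikes from the thing itself.
- cut_out(camera, thing): "pixels" (384x512 bool, what is visible of it) and "at" ([row, column] in pixels, amid what is visible of it).
- tip_of(camera, thing): "at" ([row, column] in pixels: a listed point, or the origin of a listed thing).
The state is a dict: "clock": time; "joint_positions": joint angles; "qd": joint speeds; "joint_efforts": joint torques, N m; "ee_pos": TCP position; "orientation": TCP orientation; "force": force on the tool from outside, world axes, zero at the start; "ft_torque": the same for the moment, N m; "grip_width": opening from 0.0 (shut) to 1.0 (fully open); "finger_force": force on a finger pad.
Only numpy, scipy, OpenCV 4.12 (cv2) and the standard library are available. Lean on these libraries where they do the work, as an engineer would, in place of code of your own. Each camera call takes 0.05 s, during which the arm holds its last target. There are 200 camera calls.

## Working session

There is one attempt and no reset: what is moved stays moved. The work goes in short steps, Python scripts to look and compute and a tool call to move; the robot and the scene stay as the last step left them, time stands still between calls to the robot, and variables do not carry over. Pictures are saved under pics/ and viewed, at most 10 in all, crops included, and the job is handed in when it is done.

Besides the shell and the picture viewer there is one more tool, called after "Call:" as name(argument=value, ...), one argument or row to a line, values as JSON. send_rows: Moves the arm, as the interface text tells. Its arguments: {"type":"object","properties":{"motion":{"type":"array","items":{"type":"array","items":{"type":"array","items":{"type":"number"}}}}},"required":["motion"]}

```bash
mkdir -p pics; cat > h.py <<'E'
import numpy as np, cv2
from workcell import *
def ray_pt(cam, rc, z):
    c=calibration(cam); K=np.array(c["mtx"]); T=np.array(c["world_to_cam"])
    d=np.array([(rc[1]-K[0,2])/K[0,0],(rc[0]-K[1,2])/K[1,1]]); u=d.copy()
    for _ in range(30): u=d/(1+c["k1"]*(u@u))
    R,t=T[:3,:3],T[:3,3]; o=-R.T@t; v=R.T@np.array([u[0],u[1],1])
    return o+v*(z-o[2])/v[2]
E
python3 - <<'E'
from h import *
ims=[]
for cam in("scene","side"):
    im=get_image(cam); cv2.imwrite(f"pics/{cam}0.png",im)
    for n in("red","yellow","blue","green","white"):
        for r in tip_of(cam,n+"_top")[:3]: print(cam,n,np.round(r["at"]),round(r["score"],2),ray_pt(cam,r["at"],46).round(1))
s=get_obs();print(s["clock"],s["ee_pos"],s["orientation"],s["force"])
E
```

```text
scene red [148. 304.] 0.51 [481.6 276.9  46. ]
scene yellow [218. 162.] 0.69 [ 474.  -252.2   46. ]
scene yellow [236. 249.] 0.6 [ 678.3 -113.6   46. ]
scene blue [140. 257.] 0.63 [350.2 187.4  46. ]
scene blue [185. 305.] 0.6 [620.6 147.7  46. ]
scene blue [181. 231.] 0.22 [466.9  -9.8  46. ]
scene green [169. 260.] 0.61 [480.   93.7  46. ]
scene green [176. 228.] 0.46 [442.4  -0.9  46. ]
scene white [227. 250.] 0.7 [655.8 -92.2  46. ]
side red [293. 291.] 0.76 [465.6 277.1  46. ]
side yellow [151. 298.] 0.41 [ 466.2 -252.8   46. ]
side blue [267. 355.] 0.82 [349.1 197.3  46. ]
side blue [242. 208.] 0.78 [633.8 159.9  46. ]
side green [200. 301.] 0.64 [452.3 -15.3  46. ]
side white [173. 224.] 0.47 [ 647.1 -108.9   46. ]
0.6 [ 198.56089538 -486.01700353  208.32257506] [9.81261454e-01 1.92680971e-01 1.42877233e-05 3.70636342e-05] [ 0.52248853 -0.38537019 -0.44892948]
```

View pics/scene0.png

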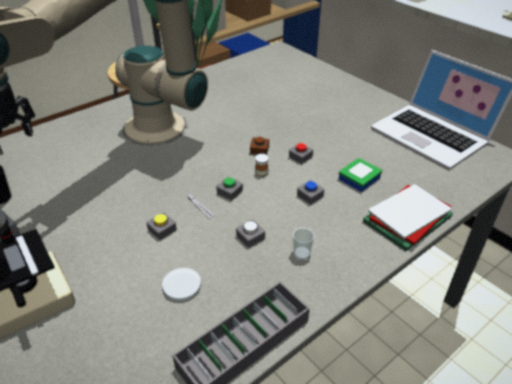

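View pics/side0.png

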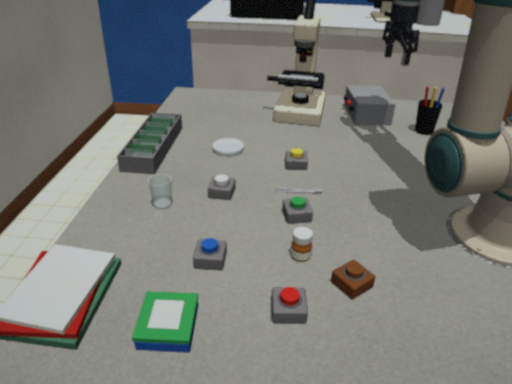

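Scene: red (148,302), yellow (219,160), blue (187,311), green (183,230), white (227,250). There are two candidates for blue: (187,311), a grey box with a blue button, and (143,260), which is all brown and so the look-alike. The first one fits. I'll confirm it in a crop and refine the positions by colour.

```bash
python3 - <<'E'
from h import *
crops=[]
S={"scene":{"red":(148,302),"yellow":(219,160),"blue":(187,311)},"side":{"red":(296,290),"yellow":(154,297),"blue":(245,210)}}
for cam in S:
    im=cv2.imread(f"pics/{cam}0.png"); hsv=cv2.cvtColor(im,cv2.COLOR_BGR2HSV)
    for n,(r,c) in S[cam].items():
        m=(hsv[...,1]>130)&(hsv[...,2]>90)
        w=np.zeros_like(m); w[r-14:r+14,c-14:c+14]=m[r-14:r+14,c-14:c+14]
        y,x=np.nonzero(w); rc=(y.mean(),x.mean())
        print(cam,n,len(y),np.round(rc,1),ray_pt(cam,rc,43).round(1))
    r,c=S[cam]["blue"]; a=cv2.resize(im[r-25:r+25,c-25:c+25],(300,300),interpolation=cv2.INTER_CUBIC)
    r,c=(143,260) if cam=="scene" else (278,353)
    b=cv2.resize(im[r-25:r+25,c-25:c+25],(300,300),interpolation=cv2.INTER_CUBIC)
    crops.append(np.hstack([a,b]))
cv2.imwrite("pics/crop.png",np.vstack(crops))
E
```

```text
scene red 59 [146.6 300.9] [468.9 276.9  43. ]
scene yellow 105 [219.7 160.2] [ 473.6 -258.6   43. ]
scene blue 72 [185.4 310.8] [631.8 161.   43. ]
side red 287 [295.8 289.6] [467.3 280.7  43. ]
side yellow 83 [152.7 296.5] [ 469.  -249.2   43. ]
side blue 184 [245.2 209.4] [629.  165.5  43. ]
```

View pics/crop.png

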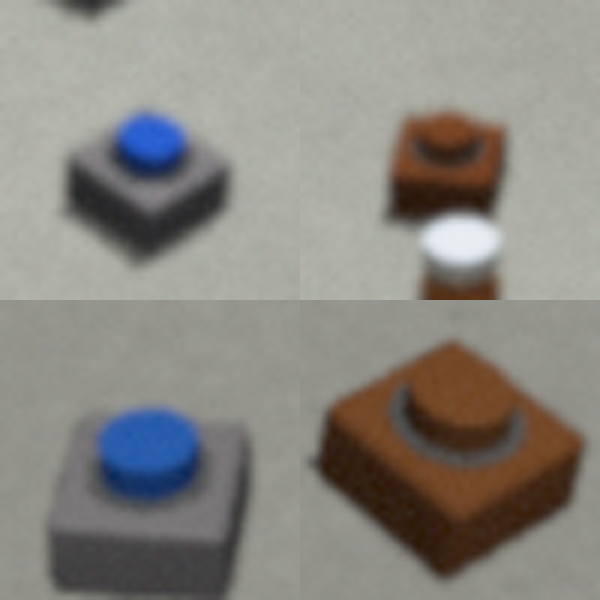

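The crop confirms it: left is the grey box with the blue button, right is the all-brown look-alike with the jar beside it. Estimates are red (468,279), yellow (471,-254) and blue (630,163). Next I move over red with the fingers shut, then refine with the wrist camera.

Call:
send_rows(
  motion=[
    [[1,1,0,0,0,0,0],[2,2,0,0,0,0,0],[3,3,0,0,0,0,0],[4,4,0,0,0,0,0],[5,5.6,0,0,0,0,0],[5.2,6.6,0,0,0,0,0],[5.4,7.6,0,0,0,0,0],[5.5,8.6,0,0,0,0,0],[5.6,9.6,0,0,0,0,0],[5.7,10.6,0,0,0,0,0],[5.8,11.6,0,0,0,0,0],[5.9,12.6,0,0,0,0,0],[6,13.6,0,0,0,0,0],[6.1,14.6,0,0,0,0,0],[6.2,15.6,0,0,0,0,0],[6.3,16.6,0,0,0,0,0],[6.4,17.6,0,0,0,0,0],[6.5,18.4,0,0,0,0,0],[6.7,19.1,0,0,0,0,0],[6.7,19.1,0,0,0,0,0]],
  ],
)

```text
clock: 2.27
ee_pos: [465.5, 275.1, 208.5]
orientation: [0.981, 0.193, 0.0, -0.0]
force: [1.1, -0.7, -0.3]
grip_width: 0.002
finger_force: 0.0
```

```bash
cat >> h.py <<'E'
def look(n,save):
    s=get_obs(); print(s["clock"],s["ee_pos"].round(1) if hasattr(s["ee_pos"],"round") else s["ee_pos"],np.round(s["orientation"],3),np.round(s["force"],1),np.abs(s["qd"]).max(),s["grip_width"])
    im=get_image("wrist"); cv2.imwrite(save,im)
    for r in tip_of("wrist",n+"_top")[:2]: print("tip",np.round(r["at"],1),round(r["score"],2),ray_pt("wrist",r["at"],46).round(1))
    h=cv2.cvtColor(im,cv2.COLOR_BGR2HSV); H=h[...,0].astype(int)
    hue={"red":(H<8)|(H>172),"yellow":(H>20)&(H<35),"blue":(H>100)&(H<128)}[n]
    m=(hue&(h[...,1]>120)&(h[...,2]>80)).astype(np.uint8)
    k,l,st,ce=cv2.connectedComponentsWithStats(m)
    for i in range(1,k):
        if st[i,4]>200:
            rc=ce[i][::-1]; print("col",st[i],rc.round(1),ray_pt("wrist",rc,46).round(1),ray_pt("wrist",rc,43).round(1))
E
python3 -c "
from h import *
look('red','pics/w1.png')"
```

```text
2.2667 [465.5 275.1 208.5] [ 0.981  0.193  0.    -0.   ] [ 1.1 -0.7 -0.3] 0.9311792237909041 0.0023426127843991164
tip [166.4 261.3] 0.59 [470.3 277.6  46. ]
col [246 154  28  27 596] [166.8 259.5] [469.  279.4  46. ] [468.3 279.2  43. ]
```

View pics/w1.png

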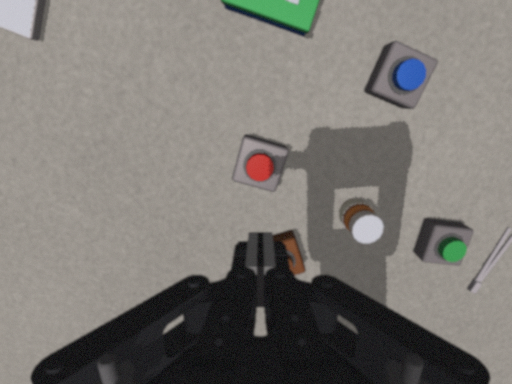

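The wrist view shows red at (167,260), blue at (75,409) and green at (250,453), with the brown box partly behind the fingers. The arm was still moving, so I'll look again once it has settled.

Call:
send_rows(
  motion=[
    [[0.05,0.03,-1,0,0,0,0],[0.05,0.03,-1.6,0,0,0,0],[0.05,0.03,-1.6,0,0,0,0],[0.05,0.03,-1.6,0,0,0,0],[0.05,0.03,-1.6,0,0,0,0]],
  ],
)

```text
clock: 2.78
ee_pos: [468.5, 273.9, 146.5]
orientation: [0.981, 0.192, 0.001, -0.0]
force: [-0.2, -0.5, 0.0]
grip_width: 0.001
finger_force: 0.0
```

```bash
python3 -c "
from h import *
look('red','pics/w2.png');look('blue','pics/w3.png')"
```

```text
2.7833 [468.5 273.9 146.5] [ 0.981  0.192  0.001 -0.   ] [-0.2 -0.5  0. ] 0.018796121562120575 0.0009392364091706803
tip [185.  260.4] 0.64 [469.5 273.6  46. ]
col [241 167  33  33 861] [183.1 257. ] [470.1 277.5  46. ] [469.3 277.2  43. ]
2.8833 [468.8 274.2 147. ] [ 0.981  0.192  0.002 -0.001] [ 0.8 -0.9 -0. ] 0.004891444857432891 0.0006650877721598755
tip [ 69.1 443.5] 0.72 [632.2 162.4  46. ]
col [ 424   52   37   40 1107] [ 71.5 441.7] [629.8 162.8  46. ] [630.8 161.2  43. ]
```

Call:
send_rows(
  motion=[
    [[0.02,0.1,-0.8,0,0,0,0],[0.02,0.1,-1.5,0,0,0,0],[0.02,0.1,-2,0,0,0,0],[0.02,0.1,-2.2,0,0,0,0],[0.02,0.1,-2.2,0,0,0,0],[0.02,0.1,-2.2,0,0,0,0],[0.02,0.1,-2.2,0,0,0,0]],
  ],
)

```text
clock: 3.57
ee_pos: [469.7, 278.5, 58.6]
orientation: [0.981, 0.193, 0.002, -0.0]
force: [-0.8, -0.4, 0.1]
grip_width: -0.002
finger_force: 0.0
```

```bash
python3 -c "
from h import *
look('red','pics/w4.png')"
```

```text
3.5667 [469.7 278.5  58.6] [ 0.981  0.193  0.002 -0.   ] [-0.8 -0.4  0.1] 0.005343489722877225 -0.0019147481621006191
tip [226.5 261.1] 0.87 [466.8 276.2  46. ]
col [ 238  200   48   42 1364] [219.1 261.6] [472.1 278.   46. ] [470.9 277.5  43. ]
```

View pics/w4.png

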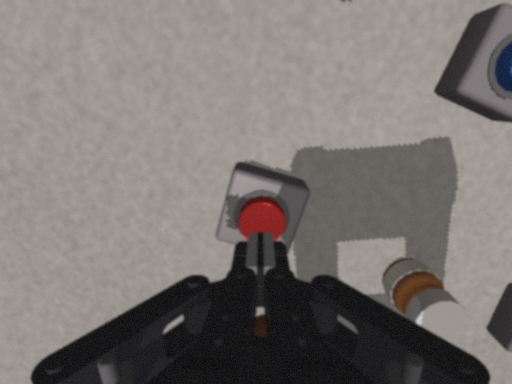

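The fingertip is centred over red (219,262). Pressing slowly.

Call:
send_rows(
  motion=[
    [[0,0,-0.1,0,0,0,0],[0,0,-0.2,0,0,0,0],[0,0,-0.25,0,0,0,0],[0,0,-0.28,0,0,0,0],[0,0,-0.3,0,0,0,0],[0,0,-0.32,0,0,0,0],[0,0,-0.34,0,0,0,0],[0,0,-0.36,0,0,0,0],[0,0,-0.38,0,0,0,0],[0,0,-0.4,0,0,0,0],[0,0,-0.42,0,0,0,0],[0,0,-0.42,0,0,0,0]],
  ],
)

```text
clock: 4.67
ee_pos: [468.4, 278.0, 39.3]
orientation: [0.981, 0.193, -0.0, 0.0]
force: [-0.2, 1.2, 0.4]
grip_width: 0.003
finger_force: 0.0
```

```bash
python3 -c "
from h import *
look('red','pics/w5.png');look('red','pics/w5.png')
im=get_image('side');cv2.imwrite('pics/s5.png',cv2.resize(im[225:345,220:380],(800,600),interpolation=cv2.INTER_CUBIC))
s=get_obs();print(s['ee_pos'],s['force'])"
```

```text
4.6667 [468.4 278.   39.3] [ 0.981  0.193 -0.     0.   ] [-0.2  1.2  0.4] 0.00374853753181585 0.00264208116596847
tip [235.7 262.7] 0.78 [468.3 275.7  46. ]
col [ 235  209   53   35 1207] [225.1 261.8] [474.9 279.1  46. ] [473.6 278.5  43. ]
4.7667 [468.5 278.   39.5] [ 0.981  0.193 -0.     0.   ] [0.4 0.6 0.1] 0.0021638370723919983 -0.003216149534048923
tip [235.3 264. ] 0.58 [468.9 275.1  46. ]
col [ 235  208   53   36 1206] [225.1 261.7] [474.9 279.1  46. ] [473.6 278.6  43. ]
[468.5489554  278.01087514  39.61289649] [-0.26831446 -0.33791898 -0.24457583]
```

View pics/s5.png

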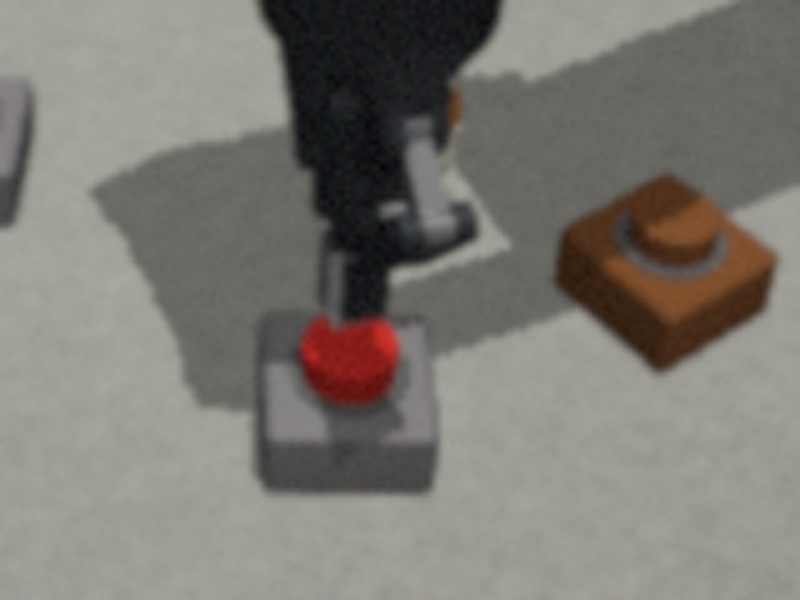

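```bash
python3 -c "
from h import *
c=calibration('wrist');K=np.array(c['mtx']);T=np.array(c['world_to_cam']);print(K[0,0],(-T[:3,:3].T@T[:3,3]).round(1),T[2,:3].round(3))
def proj(cam,p):
    c=calibration(cam);K=np.array(c['mtx']);T=np.array(c['world_to_cam']);q=T[:3,:3]@p+T[:3,3];u=q[:2]/q[2];u=u*(1+c['k1']*u@u);return (K[:2,:2]@u+K[:2,2])
s=get_obs();print('tcp in wrist',proj('wrist',np.array(s['ee_pos'])),'side',proj('side',np.array(s['ee_pos'])))
for z in (46,42,39,36):
    t=np.linspace(0,6.283,90);P=np.array([proj('wrist',np.array([469.5+17*np.cos(a),278.5+17*np.sin(a),z])) for a in t])
    Q=np.array([proj('side',np.array([469.5+17*np.cos(a),278.5+17*np.sin(a),z])) for a in t])
    print(z,P.min(0).round(1),P.max(0).round(1),'side crop px',((Q.min(0)-[220,225])*5).round(),((Q.max(0)-[220,225])*5).round())
"
```

```text
277.75301210424993 [543.3 308.3 204.7] [-0.289 -0.119 -0.95 ]
tcp in wrist [259.51200569 229.75668437] side [288.84937277 295.95960797]
46 [232.5 207.7] [286.2 256.2] side crop px [293. 307.] [392. 380.]
42 [233.1 205.4] [285.6 253. ] side crop px [292. 315.] [391. 388.]
39 [233.5 203.7] [285.2 250.7] side crop px [292. 321.] [391. 394.]
36 [233.9 202. ] [284.9 248.4] side crop px [292. 327.] [390. 400.]
```

```bash
python3 -c "
from h import *
a=cv2.imread('pics/w5.png')[180:300,210:310];b=get_image('scene')[110:170,275:325]
c=get_image('side')[265:325,265:315]
cv2.imwrite('pics/c6.png',np.hstack([cv2.resize(x,(266,320) if i else (266,320),interpolation=cv2.INTER_CUBIC) for i,x in enumerate((a,b,c))]))
print(get_obs()['force'])"
```

```text
[ 0.20686525 -0.16742222 -0.02054896]
```

View pics/c6.png

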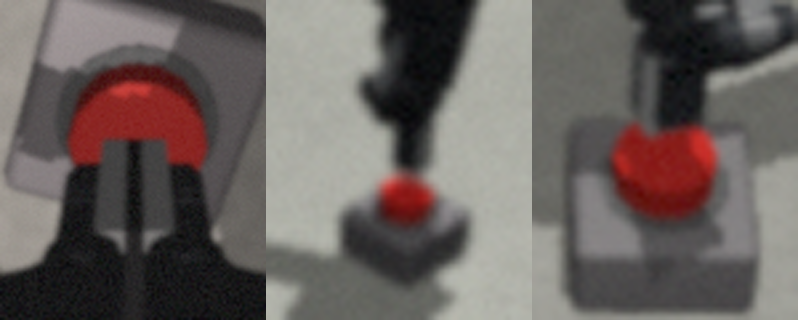

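```bash
python3 -c "
from h import *
for z in (40,46,50,55,60): print(z,ray_pt('scene',(142,302.),z).round(1),ray_pt('side',(289.4,291.5),z).round(1),ray_pt('wrist',(233.5,260),z).round(1))
s=get_obs();print(s['ee_pos'],s['force'],s['joint_positions'],s['clock'])
"
```

```text
40 [448.9 301.3  40. ] [464.6 262.3  40. ] [466.3 276.8  40. ]
46 [454.9 294.9  46. ] [464.8 268.2  46. ] [469.1 277.9  46. ]
50 [459.  290.7  50. ] [464.9 272.1  50. ] [471.  278.7  50. ]
55 [464.  285.4  55. ] [465.  277.1  55. ] [473.3 279.6  55. ]
60 [469.1 280.1  60. ] [465.2 282.   60. ] [475.7 280.6  60. ]
[468.53668706 278.02437259  39.60038762] [ 0.20686525 -0.16742222 -0.02054896] [ 4.67817552e-01  2.29588835e-01  1.55064924e+00 -1.00224124e-04
  1.36121959e+00  1.65084310e+00] 5.0167
```

The images triangulate the real fingertip to z≈56, so it is still about 10 mm above the button. That agrees with zero force and the button being up. I'll keep descending slowly, guided by force.

Call:
send_rows(
  motion=[
    [[0.03,0,-0.03,0,0,0,0],[0.03,0,-0.06,0,0,0,0],[0.03,0,-0.09,0,0,0,0],[0.03,0,-0.12,0,0,0,0],[0.03,0,-0.12,0,0,0,0]],
  ],
)

```text
clock: 5.43
ee_pos: [469.5, 277.9, 34.3]
orientation: [0.981, 0.193, -0.0, 0.0]
force: [-0.7, -0.1, -0.2]
grip_width: -0.003
finger_force: 0.0
```

Call:
send_rows(
  motion=[
    [[0,0,-0.03,0,0,0,0],[0,0,-0.06,0,0,0,0],[0,0,-0.06,0,0,0,0]],
  ],
)

```text
clock: 5.68
ee_pos: [469.5, 277.9, 32.0]
orientation: [0.981, 0.193, -0.0, 0.0]
force: [0.8, -0.3, -0.1]
grip_width: -0.001
finger_force: 0.0
```

Call:
send_rows(
  motion=[
    [[0,0,-0.03,0,0,0,0],[0,0,-0.06,0,0,0,0],[0,0,-0.06,0,0,0,0]],
  ],
)

```text
clock: 5.93
ee_pos: [469.5, 277.9, 29.6]
orientation: [0.981, 0.193, -0.0, 0.0]
force: [0.2, 0.4, -0.2]
grip_width: 0.002
finger_force: 0.0
```

Call:
send_rows(
  motion=[
    [[0,0,-0.02,0,0,0,0],[0,0,-0.04,0,0,0,0],[0,0,-0.04,0,0,0,0]],
  ],
)

```text
clock: 6.18
ee_pos: [469.6, 278.0, 28.1]
orientation: [0.981, 0.193, -0.0, 0.0]
force: [-0.1, -0.4, -0.3]
grip_width: 0.002
finger_force: 0.0
```

```bash
python3 -c "
from h import *
look('red','pics/w7.png')
a=cv2.imread('pics/w7.png')[180:300,210:310];b=get_image('scene')[110:170,275:325]
c=get_image('side')[265:325,265:315]
cv2.imwrite('pics/c7.png',np.hstack([cv2.resize(x,(266,320),interpolation=cv2.INTER_CUBIC) for i,x in enumerate((a,b,c))]))"
```

```text
6.1833 [469.6 278.   28.1] [ 0.981  0.193 -0.     0.   ] [-0.1 -0.4 -0.3] 0.0026776159534228025 0.0016838936998847239
tip [241.4 261.7] 0.76 [471.1 277.1  46. ]
col [233 218  56  31 840] [230.5 261.2] [477.6 280.1  46. ] [476.3 279.6  43. ]
```

View pics/c7.png

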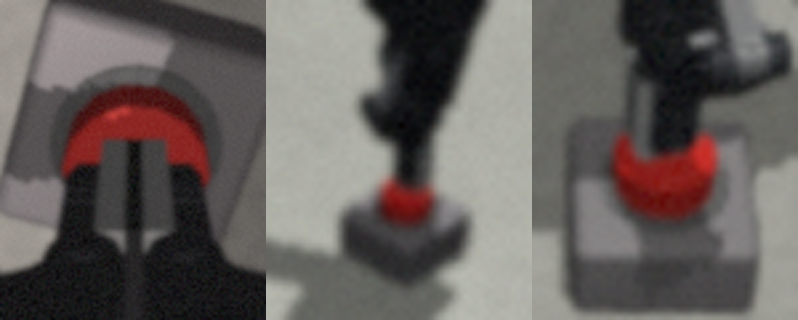

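The fingertip now covers the middle of the still-raised button, so it is almost touching. The reported z has an offset of about 18 mm. I continue in small steps.

Call:
send_rows(
  motion=[
    [[0,0,-0.02,0,0,0,0],[0,0,-0.04,0,0,0,0],[0,0,-0.05,0,0,0,0]],
  ],
)

```text
clock: 6.63
ee_pos: [469.6, 278.0, 26.2]
orientation: [0.981, 0.193, -0.0, 0.0]
force: [-0.4, -0.1, -0.2]
grip_width: 0.003
finger_force: 0.0
```

Call:
send_rows(
  motion=[
    [[0,0,-0.02,0,0,0,0],[0,0,-0.04,0,0,0,0],[0,0,-0.05,0,0,0,0]],
  ],
)

```text
clock: 6.88
ee_pos: [469.6, 278.0, 24.1]
orientation: [0.981, 0.193, -0.0, 0.0]
force: [-0.3, 0.1, 0.1]
grip_width: -0.0
finger_force: 0.0
```

Call:
send_rows(
  motion=[
    [[0,0,-0.02,0,0,0,0],[0,0,-0.04,0,0,0,0],[0,0,-0.05,0,0,0,0]],
  ],
)

```text
clock: 7.13
ee_pos: [469.7, 278.0, 22.5]
orientation: [0.981, 0.193, 0.0, 0.0]
force: [-0.6, -0.1, 2.9]
grip_width: 0.002
finger_force: 1.5
```

Contact: 2.9 N at reported z≈23. The bottom stop should be near 13.

Call:
send_rows(
  motion=[
    [[0,0,-0.02,0,0,0,0],[0,0,-0.04,0,0,0,0],[0,0,-0.06,0,0,0,0],[0,0,-0.08,0,0,0,0],[0,0,-0.1,0,0,0,0],[0,0,-0.12,0,0,0,0],[0,0,-0.14,0,0,0,0],[0,0,-0.14,0,0,0,0]],
  ],
)

```text
clock: 7.8
ee_pos: [469.7, 278.0, 16.5]
orientation: [0.981, 0.193, 0.0, 0.0]
force: [0.5, 0.3, 2.1]
grip_width: 0.003
finger_force: 0.8
```

Call:
send_rows(
  motion=[
    [[0,0,-0.02,0,0,0,0],[0,0,-0.03,0,0,0,0],[0,0,-0.03,0,0,0,0]],
  ],
)

```text
clock: 8.05
ee_pos: [469.7, 278.0, 15.4]
orientation: [0.981, 0.193, 0.0, 0.0]
force: [-1.2, -1.7, 2.1]
grip_width: -0.0
finger_force: 1.0
```

Call:
send_rows(
  motion=[
    [[0,0,-0.01,0,0,0,0],[0,0,-0.02,0,0,0,0],[0,0,-0.02,0,0,0,0]],
  ],
)

```text
clock: 8.3
ee_pos: [469.7, 278.0, 14.7]
orientation: [0.981, 0.193, 0.0, 0.0]
force: [-0.7, -1.0, 2.5]
grip_width: 0.001
finger_force: 1.2
```

Call:
send_rows(
  motion=[
    [[0,0,-0.01,0,0,0,0],[0,0,-0.02,0,0,0,0],[0,0,-0.02,0,0,0,0]],
  ],
)

```text
clock: 8.55
ee_pos: [469.7, 278.0, 13.9]
orientation: [0.981, 0.193, 0.0, 0.0]
force: [-0.2, -1.2, 2.5]
grip_width: -0.002
finger_force: 1.2
```

Call:
send_rows(
  motion=[
    [[0,0,-0.01,0,0,0,0],[0,0,-0.02,0,0,0,0],[0,0,-0.02,0,0,0,0]],
  ],
)

```text
clock: 8.8
ee_pos: [469.7, 278.0, 13.1]
orientation: [0.981, 0.193, 0.0, 0.0]
force: [-0.4, 0.6, 2.4]
grip_width: -0.003
finger_force: 1.2
```

Call:
send_rows(
  motion=[
    [[0,0,-0.01,0,0,0,0],[0,0,-0.015,0,0,0,0],[0,0,-0.015,0,0,0,0]],
  ],
)

```text
clock: 9.05
ee_pos: [469.7, 278.0, 12.8]
orientation: [0.981, 0.193, 0.0, 0.0]
force: [-0.7, -1.4, 5.3]
grip_width: 0.001
finger_force: 2.4
```

Call:
send_rows(
  motion=[
    [[0,0,-0.01,0,0,0,0],[0,0,-0.01,0,0,0,0]],
  ],
)

```text
clock: 9.22
ee_pos: [469.8, 278.0, 12.5]
orientation: [0.981, 0.193, 0.0, 0.0]
force: [-1.9, -1.0, 6.5]
grip_width: 0.005
finger_force: 3.1
```

Red is at its stop at 6.5 N. Lifting straight up, then across to yellow.

Call:
send_rows(
  motion=[
    [[0,0,0.3,0,0,0,0],[0,0,1.2,0,0,0,0],[0,0,2.2,0,0,0,0],[0,-0.5,3,0,0,0,0],[0,-1.5,3,0,0,0,0],[0,-2.5,3,0,0,0,0],[0,-3.5,3,0,0,0,0],[0,-4.5,3,0,0,0,0],[0,-5.5,3,0,0,0,0],[0,-6.5,3,0,0,0,0],[0,-7.5,3,0,0,0,0],[0,-8.5,3,0,0,0,0],[0,-9.5,3,0,0,0,0],[0,-10.5,3,0,0,0,0],[0,-11.5,3,0,0,0,0],[0,-12.5,3,0,0,0,0],[0,-13.3,3,0,0,0,0],[0,-13.3,3,0,0,0,0],[0,-13.3,3,0,0,0,0],[0,-13.3,3,0,0,0,0]],
  ],
)

```text
clock: 10.88
ee_pos: [469.6, -253.5, 132.1]
orientation: [0.981, 0.193, -0.0, -0.0]
force: [-0.3, 1.2, -1.0]
grip_width: -0.002
finger_force: 0.0
```

```bash
python3 -c "
from h import *
look('yellow','pics/w8.png')"
```

```text
10.8833 [ 469.6 -253.5  132.1] [ 0.981  0.193 -0.    -0.   ] [-0.3  1.2 -1. ] 0.023414489997812635 -0.0021232777632528527
tip [188.9 264. ] 0.95 [ 472.1 -256.5   46. ]
col [247 171  35  35 936] [188.3 264.4] [ 472.7 -256.6   46. ] [ 471.9 -257.    43. ]
```

Yellow at (472.4,-256.6). Descending to reported z≈30 (tip about 7 mm above it).

Call:
send_rows(
  motion=[
    [[0.07,-0.08,-0.8,0,0,0,0],[0.07,-0.08,-1.6,0,0,0,0],[0.07,-0.08,-2.1,0,0,0,0],[0.07,-0.08,-2.3,0,0,0,0],[0.07,-0.08,-2.4,0,0,0,0],[0.07,-0.08,-2.45,0,0,0,0],[0.07,-0.08,-2.45,0,0,0,0],[0.07,-0.08,-2.45,0,0,0,0]],
  ],
)

```text
clock: 11.65
ee_pos: [473.4, -257.5, 35.8]
orientation: [0.981, 0.193, 0.001, 0.001]
force: [-0.0, 0.4, 0.3]
grip_width: 0.003
finger_force: 0.0
```

```bash
python3 -c "
from h import *
look('yellow','pics/w9.png')
a=cv2.imread('pics/w9.png')[180:300,210:310];b=get_image('scene')[190:250,135:185]
c=get_image('side')[125:185,272:322]
cv2.imwrite('pics/c9.png',np.hstack([cv2.resize(x,(266,320),interpolation=cv2.INTER_CUBIC) for i,x in enumerate((a,b,c))]))"
```

```text
11.65 [ 473.4 -257.5   35.8] [0.981 0.193 0.001 0.001] [-0.   0.4  0.3] 0.0035803064102690497 0.0029164109060052777
tip [241.  259.1] 0.76 [ 470.7 -258.3   46. ]
col [ 232  209   54   37 1165] [225.9 258. ] [ 480.  -253.8   46. ] [ 478.7 -254.3   43. ]
```

View pics/c9.png

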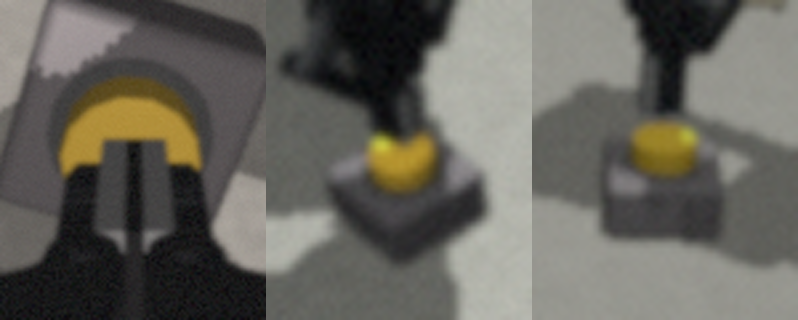

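The fingertip is centred over yellow. Pressing.

Call:
send_rows(
  motion=[
    [[0,0.01,-0.06,0,0,0,0],[0,0.01,-0.12,0,0,0,0],[0,0.01,-0.17,0,0,0,0],[0,0.01,-0.21,0,0,0,0],[0,0.01,-0.24,0,0,0,0],[0,0.01,-0.27,0,0,0,0],[0,0.01,-0.3,0,0,0,0],[0,0.01,-0.32,0,0,0,0],[0,0.01,-0.34,0,0,0,0],[0,0.01,-0.34,0,0,0,0]],
  ],
)

```text
clock: 12.68
ee_pos: [472.5, -256.8, 20.5]
orientation: [0.981, 0.193, -0.0, 0.0]
force: [-2.5, 1.0, 1.4]
grip_width: 0.005
finger_force: 0.8
```

Call:
send_rows(
  motion=[
    [[0,0,-0.02,0,0,0,0],[0,0,-0.04,0,0,0,0],[0,0,-0.06,0,0,0,0],[0,0,-0.08,0,0,0,0],[0,0,-0.1,0,0,0,0],[0,0,-0.1,0,0,0,0]],
  ],
)

```text
clock: 13.18
ee_pos: [472.5, -256.8, 16.3]
orientation: [0.981, 0.193, 0.0, 0.0]
force: [-0.3, 0.3, 2.5]
grip_width: -0.0
finger_force: 0.8
```

Call:
send_rows(
  motion=[
    [[0,0,-0.02,0,0,0,0],[0,0,-0.04,0,0,0,0],[0,0,-0.05,0,0,0,0],[0,0,-0.05,0,0,0,0]],
  ],
)

```text
clock: 13.52
ee_pos: [472.5, -256.8, 14.4]
orientation: [0.981, 0.193, 0.0, 0.0]
force: [-0.7, 0.7, 2.1]
grip_width: -0.001
finger_force: 1.0
```

Call:
send_rows(
  motion=[
    [[0,0,-0.01,0,0,0,0],[0,0,-0.02,0,0,0,0],[0,0,-0.02,0,0,0,0]],
  ],
)

```text
clock: 13.77
ee_pos: [472.5, -256.8, 13.7]
orientation: [0.981, 0.193, 0.0, 0.0]
force: [-0.1, 0.1, 1.4]
grip_width: 0.002
finger_force: 1.2
```

Call:
send_rows(
  motion=[
    [[0,0,-0.01,0,0,0,0],[0,0,-0.02,0,0,0,0],[0,0,-0.02,0,0,0,0]],
  ],
)

```text
clock: 14.02
ee_pos: [472.5, -256.8, 12.9]
orientation: [0.981, 0.193, 0.0, 0.0]
force: [-0.2, -0.1, 3.3]
grip_width: -0.002
finger_force: 1.5
```

Call:
send_rows(
  motion=[
    [[0,0,-0.01,0,0,0,0],[0,0,-0.015,0,0,0,0],[0,0,-0.015,0,0,0,0]],
  ],
)

```text
clock: 14.27
ee_pos: [472.6, -256.8, 12.7]
orientation: [0.981, 0.193, 0.0, 0.0]
force: [-2.3, 0.3, 5.1]
grip_width: 0.0
finger_force: 2.8
```

Yellow is at its stop. On to blue at (630.5,162.6).

Call:
send_rows(
  motion=[
    [[0,0,0.3,0,0,0,0],[0,0,1.2,0,0,0,0],[0,0,2.2,0,0,0,0],[0.2,0.5,3,0,0,0,0],[0.5,1.4,3,0,0,0,0],[0.9,2.3,3,0,0,0,0],[1.2,3.2,3,0,0,0,0],[1.6,4.1,3,0,0,0,0],[1.9,5,3,0,0,0,0],[2.3,5.9,3,0,0,0,0],[2.6,6.8,3,0,0,0,0],[2.9,7.7,3,0,0,0,0],[3.3,8.6,3,0,0,0,0],[3.6,9.5,3,0,0,0,0],[3.9,10.3,3,0,0,0,0],[3.9,10.4,3,0,0,0,0],[3.9,10.4,3,0,0,0,0],[3.9,10.4,3,0,0,0,0],[3.9,10.4,3,0,0,0,0],[3.9,10.4,3,0,0,0,0]],
  ],
)

```text
clock: 15.93
ee_pos: [628.5, 157.7, 132.7]
orientation: [0.981, 0.192, 0.0, 0.0]
force: [0.6, 0.7, 0.3]
grip_width: 0.003
finger_force: 0.0
```

```bash
python3 -c "
from h import *
look('blue','pics/w10.png')"
```

```text
15.9333 [628.5 157.7 132.7] [0.981 0.192 0.    0.   ] [0.6 0.7 0.3] 0.0019392664387064178 0.0025801821350185682
tip [186.3 257.9] 0.74 [630.8 160.6  46. ]
col [241 168  34  34 919] [184.2 257.6] [632.7 161.7  46. ] [631.8 161.4  43. ]
```

Call:
send_rows(
  motion=[
    [[0.07,0.1,-0.8,0,0,0,0],[0.07,0.1,-1.6,0,0,0,0],[0.07,0.1,-2.1,0,0,0,0],[0.07,0.1,-2.3,0,0,0,0],[0.07,0.1,-2.4,0,0,0,0],[0.07,0.1,-2.45,0,0,0,0],[0.07,0.1,-2.45,0,0,0,0],[0.07,0.1,-2.45,0,0,0,0]],
  ],
)

```text
clock: 16.7
ee_pos: [632.3, 163.3, 36.4]
orientation: [0.981, 0.193, 0.002, 0.0]
force: [0.2, 0.2, 1.1]
grip_width: 0.003
finger_force: 0.0
```

```bash
python3 -c "
from h import *
look('blue','pics/w11.png')"
```

```text
16.7 [632.3 163.3  36.4] [0.981 0.193 0.002 0.   ] [0.2 0.2 1.1] 0.0015884219652877994 0.0027827767010922618
tip [238.3 264.2] 0.82 [632.3 160.2  46. ]
col [236 213  53  33 961] [227.3 263.3] [639.  163.6  46. ] [637.7 163.   43. ]
```

The fingertip sits over blue as it did over the others. Pressing.

Call:
send_rows(
  motion=[
    [[0,-0.02,-0.06,0,0,0,0],[0,-0.02,-0.12,0,0,0,0],[0,-0.02,-0.17,0,0,0,0],[0,-0.02,-0.21,0,0,0,0],[0,-0.02,-0.24,0,0,0,0],[0,-0.02,-0.27,0,0,0,0],[0,-0.02,-0.3,0,0,0,0],[0,-0.02,-0.32,0,0,0,0],[0,-0.02,-0.34,0,0,0,0],[0,-0.02,-0.34,0,0,0,0]],
  ],
)

```text
clock: 17.63
ee_pos: [631.3, 162.4, 20.8]
orientation: [0.981, 0.193, 0.0, 0.0]
force: [-1.4, -1.1, 2.7]
grip_width: 0.003
finger_force: 1.1
```

Call:
send_rows(
  motion=[
    [[0,0,-0.02,0,0,0,0],[0,0,-0.04,0,0,0,0],[0,0,-0.06,0,0,0,0],[0,0,-0.08,0,0,0,0],[0,0,-0.1,0,0,0,0],[0,0,-0.1,0,0,0,0]],
  ],
)

```text
clock: 18.13
ee_pos: [631.3, 162.4, 16.5]
orientation: [0.981, 0.193, 0.0, 0.0]
force: [-1.4, 0.5, 2.6]
grip_width: -0.003
finger_force: 0.9
```

Call:
send_rows(
  motion=[
    [[0,0,-0.02,0,0,0,0],[0,0,-0.04,0,0,0,0],[0,0,-0.06,0,0,0,0],[0,0,-0.07,0,0,0,0],[0,0,-0.07,0,0,0,0]],
  ],
)

```text
clock: 18.55
ee_pos: [631.3, 162.4, 13.8]
orientation: [0.981, 0.193, 0.0, 0.0]
force: [-0.4, -0.1, 2.0]
grip_width: -0.001
finger_force: 1.0
```

Call:
send_rows(
  motion=[
    [[0,0,-0.01,0,0,0,0],[0,0,-0.02,0,0,0,0],[0,0,-0.02,0,0,0,0]],
  ],
)

```text
clock: 18.8
ee_pos: [631.3, 162.4, 13.1]
orientation: [0.981, 0.193, 0.0, 0.0]
force: [-1.3, -0.8, 2.5]
grip_width: 0.001
finger_force: 1.3
```

Call:
send_rows(
  motion=[
    [[0,0,-0.01,0,0,0,0],[0,0,-0.015,0,0,0,0],[0,0,-0.015,0,0,0,0]],
  ],
)

```text
clock: 19.05
ee_pos: [631.3, 162.4, 12.8]
orientation: [0.981, 0.193, 0.0, 0.0]
force: [-2.5, -0.8, 5.9]
grip_width: -0.002
finger_force: 2.5
```

Blue is at its stop. Lifting clear, then a final check.

Call:
send_rows(
  motion=[
    [[0,0,0.3,0,0,0,0],[0,0,1.2,0,0,0,0],[0,0,2.2,0,0,0,0],[0,0,3.2,0,0,0,0],[0,0,4.2,0,0,0,0],[0,0,5,0,0,0,0],[0,0,5,0,0,0,0],[0,0,5,0,0,0,0],[0,0,5,0,0,0,0]],
  ],
)

```text
clock: 19.8
ee_pos: [631.0, 162.3, 211.6]
orientation: [0.981, 0.193, -0.001, 0.0]
force: [-0.2, -0.2, -1.0]
grip_width: -0.002
finger_force: 0.0
```

```bash
python3 -c "
from h import *
im=get_image('side');cv2.imwrite('pics/f.png',cv2.resize(im[120:345,100:400],(800,600),interpolation=cv2.INTER_CUBIC));print(get_obs()['ee_pos'])"
```

```text
[630.68399941 162.23496632 210.53614701]
```

View pics/f.png

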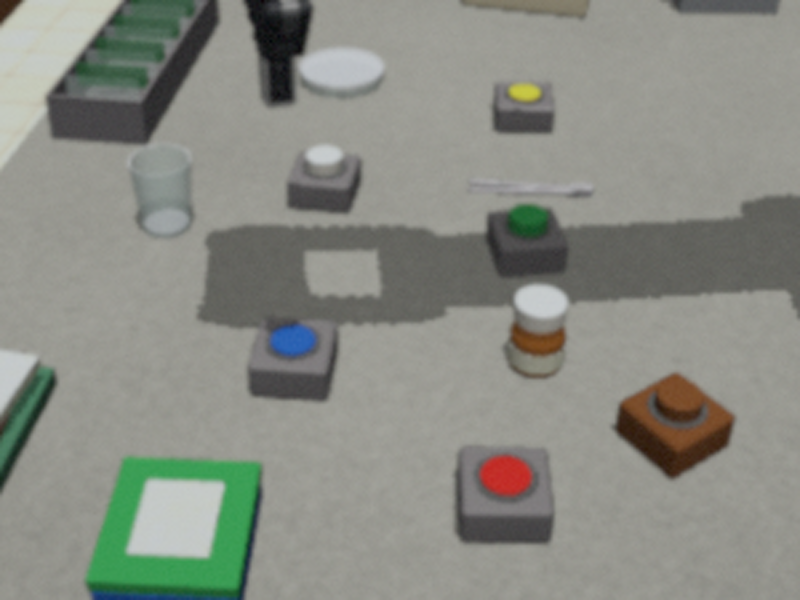

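Red (505,475), yellow (523,93) and blue (293,340) are down. Green and white are still up, and nothing else has moved.

```bash
python3 -c "
from workcell import *
print(close_job())"
```

```text
the job is handed in; nothing more can be done
None
```

The red, yellow and blue buttons were pressed to their stops in that order, with no force reading above 6.5 N; green and white are still up, nothing else on the bench appears disturbed, and the job is handed in at about 20 s.

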